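# Unlock the kitchen-roll holder and hold its tension arm back for the new roll

## Robot

A 7-joint arm with a two-finger parallel gripper is mounted at the origin on a cart in front of the work surface, level with it; the furniture and walls round the work are solid. World frame = base frame: x ahead of the robot, y to its left, z up, the work surface at z = 0. Lengths are in m, angles in rad, forces in N, time in s.
With the tool pointing down it reaches from about 0.4 to 0.85 m from the base axis. Payload 6.9 kg.
Tool frame: the origin (TCP) lies midway between the tips of the shut fingers; the grasp point (between the pads) lies behind it (ctrl.pinch_z is the z of the grasp point in the tool frame, in m); z points along the fingers, y is the direction in which the jaws open and shut (so a half turn about z gives the same grasp; the last joint's range is limited). The gripper opens to 85 mm and grips with 20 to 120 N. Pads are 22 mm wide; open, the fingers measure 114 mm over their backs; the gripper's body (76 mm by 85 mm) begins 54 mm behind the grasp point. The pads swing forward as they close: fully open they stand 13 mm farther back than shut.
Start: joints at [-1.143, 0.507, -0.238, 1.5, 0.126, 1.149, -0.155], TCP at [0.198, 0.593, 0.231] pointing down, gripper open.
Joint ranges: [-3.08, 3.08], [-0.24, 2.05], [-1.43, 1.35], [0, 2.5], [-1.52, 4.66], [0.17, 1.96], [-2.89, 2.89]. Speed limits (rad/s): [2.39, 2.39, 3.14, 3.14, 3.14, 3.14, 3.14].

## Interface

Orientations are given as a unit quaternion [w, x, y, z].
In Python, from station import ctrl, get_state, vision, ticket, models gives the robot as it stands. Calls block until the motion is done:
- ctrl.movep(position, orientation): joint-space move of the TCP to a pose.
- ctrl.movel(position, frame=None, max_speed=0.15): straight line of the TCP; frame=None keeps the orientation; max_speed is the mean speed in m/s.
- ctrl.set_joints(angles): joint-space move.
- ctrl.ungrasp() and ctrl.close_gripper(force=None): open the fingers fully, or close them until they stop; force is the grip in N (None keeps the last).
- ctrl.pause(seconds).
- ctrl.ik(position, orientation): joint angles nearest the present ones, or None.
- get_state(): the state.
- vision.grab_frame(name): name is "scene" or "top" or "wrist"; returns (picture, depth): 480x640x3 uint8, blue, green, red; 480x640 float32, m along the optical axis (not along the pixel's ray), 0 where there is no reading.
- vision.camera_info(name): a dict with "mtx" (3x3 intrinsics, pixels), "dist_coeffs" ([k1, k2, p1, p2, k3] as OpenCV has them; the pictures are not rectified), "R" (3x3) and "t" (3): a world point X has camera coordinates R X + t; the wrist camera has in their place "hand_eye" (4x4, takes a point from camera to tool coordinates, whose origin is the TCP and whose axes are the flange's). Camera axes: x right, y down, z forward; pixel columns grow to the right and rows downward; lengths in m; the calibration is good to about 2 mm. A picture is of the moment at which its call begins: read the wrist's pose just before it. camera_info takes no time and is no camera call.
A pose or a line that the arm cannot do raises ctrl.Unreachable and nothing moves.
- ticket.close_job(): hands the job in, once; it reports no verdict.
Trained networks look in the newest picture that a camera, given by its name, has taken for a name from the list of things; names that differ only in an ending like _2 or _b are one class to them, and where a whole thing is asked for, a point or a joint stands for the part that bears it (a point fixed in the world has none). Each returns a list of dicts, best first, with "p" (0 to 1); they miss things now and then, are a little off and sometimes report something else, mostly with a low value. They report only what shows in the picture. A call takes as long as a camera call. They do not tell look-alikes from the thing itself.
- models.recognise(camera, target): "point" ([column, row] in pixels, amid what is visible of it).
- models.masks_of(camera, target): "mask" (480x640 bool, what is visible of it) and "point" ([column, row] in pixels, amid what is visible of it).
The state is a dict: "time": time; "qpos": joint angles; "qd": joint speeds; "tau": joint torques, N m; "tcp_pos": TCP position; "eef_rot": TCP orientation; "contact_force": force on the tool from outside, world axes, zero at the start; "wrist_torque": the same for the moment, N m; "width": finger opening in m.
Only numpy, scipy, OpenCV 4.12 (cv2) and the standard library are available. Lean on these libraries where they do the work, as an engineer would, in place of code of your own. Each camera call takes 0.05 s, during which the arm holds its last target.

## Task

The kitchen roll has run out and I want to put the new one on. Please turn the black finial on top of the roll holder anticlockwise to unlock it, lift it off and stand it upright in the grey tray, then swing the sprung tension arm away from the empty cardboard core as far as it goes, against its stop, and finish while still holding it there, without ever letting it snap back. Leave the core on the post for me, and don't disturb the tray, the new roll, the glass or the timer.

Things in the scene. Friction and masses are not known exactly. Their poses are not given: they have to be found in the camera images.
- holder: Grey steel kitchen-roll holder, does not move: round base 156 mm across, 12 mm thick, with an ear on its own +y side that carries the tension arm's pivot (75 mm from the centre); upright post 30 mm thick at the centre, 240 mm tall. Origin: centre of the base's underside, z up. A 10 mm spigot on the post, hidden in the finial, has two lugs pointing along the holder's +y and -y.
- post_top (a point): Point on the post's axis at its flat shoulder, 240 mm above the worktop, where the finial's underside sits. The finial can be lifted off only with its bar within 8 degrees of the line from here to the arm pivot (the holder's y axis, either end forward), and is free once raised 15 mm. It turns with very little friction.
- finial: Black bayonet cap, 80 g, locked on the post. Flange 60 mm across, 5 mm thick; round body 41 mm across up to 18 mm; on top a bar grip 48 mm long, 15 mm wide, from 18 to 44 mm, with a white line. Origin: centre of underside; x along the bar, z up. To unlock, turn 50 to 68 degrees anticlockwise seen from above until the bar is in line with the holder's y axis; an end stop comes 3 degrees later.
- core: Empty cardboard tube, 44 mm across, 39 mm bore, 225 mm tall, standing loose round the post on the base (30 g). Origin: centre of its lower end, 12 mm above the worktop. It stays there.
- tension_arm (a joint): Angle of the sprung arm about its upright pivot (rad): 0 at the inner stop beside the core, where the spring keeps it; grows clockwise seen from above, away from the post; outer stop 0.85. Arm: 8 mm steel rod from the pivot past the core, up to 155 mm and out to the grip. Spring 0.24 N m at 0 rising to 0.75 at the stop (1.8 to 5.7 N at the grip). Springs back if let go.
- grip_mid (a point): Centre of the arm's grip: upright black cylinder 16 mm thick, 166 to 207 mm above the worktop (this point at 186). Turns with the arm. At joint 0 it lies at x -90, y -20 mm in the holder's frame, 131 mm from the pivot axis; its arc to the stop is 111 mm long. Clear all round by 40 mm; the rod leaves it below, at 155 mm.
- pivot_top (a point): Point on the pivot axis of the tension arm, 50 mm above the worktop; the axis is vertical. Wall cabinets hang over the back of the worktop, 0.455 m and more above it, their fronts 0.626 m ahead of the robot base axis: keep the wrist on the near side of them (leaning it back a little helps).
- tray: Shallow grey food tray, loose, 183 mm along its own x, 123 mm along its y, 36 mm deep, with a flat floor of about 158 x 92 mm. Origin: centre of its underside; the floor's top is 2 mm above that. Open at the top; the finial belongs in it, near its middle.
- new_roll: New white kitchen roll standing upright on the worktop, 114 mm across, 225 mm tall; origin at the centre of its underside. To be left alone.
- tumbler: Clear drinking glass standing upside down, 64 mm across, 88 mm tall; origin at the centre of its underside. To be left alone.
- timer: Round teal and white kitchen timer with a white knob, 66 mm across, 60 mm tall; origin at the centre of its underside. To be left alone.
Things that resemble listed ones, but are neither listed nor needed, are in the scene too. What is shaped like the finial but green, orange or purple is not meant.

How it is judged:
By the outcome, as a careful person would: the job done as asked, in the order asked, and still so for the second after the job is handed in, while the arm keeps its last pose, push and grip.
It also fails if it takes over 61 s, if anything falls off the work surface, if the arm or the gripper's body presses on something with over 40 N, if the wrist force passes 120 N, or if a joint passes its speed limit or range.

## Working session

There is one attempt and no reset: what is moved stays moved. The work goes in short steps, each a Python script; the robot and the scene stay as the last script left them, time stands still between calls to the robot, and variables do not carry over. Pictures are saved under pics/ and viewed, and the job is handed in when it is done.

```bash
ls; mkdir -p pics; python3 - <<'E'
from station import ctrl,get_state,vision,models
import cv2
print(get_state(), ctrl.pinch_z)
for n in ["scene","top","wrist"]:
    im,d=vision.grab_frame(n); cv2.imwrite(f"pics/{n}0.png",im)
    i=vision.camera_info(n); print(n,i)
E
```

```text
pics
{'time': 0.0, 'qpos': array([-1.14252412,  0.50831234, -0.23750082,  1.50111452,  0.12572014,
        1.14891386, -0.15480577]), 'qd': array([ 0.00118595, -0.00135907, -0.00051479, -0.00049685,  0.00086841,
        0.00160632, -0.00135799]), 'tau': array([ 1.39577296e-03, -6.20615172e+01, -2.18570195e+00, -2.49649930e+01,
        1.28507952e-02,  1.22997025e-02, -1.02649375e-05]), 'tcp_pos': array([0.19818371, 0.592222  , 0.23045101]), 'eef_rot': array([-1.08376594e-04,  1.60687996e-01,  9.87004861e-01, -8.72345641e-04]), 'contact_force': array([-0.54275991,  0.85677436, -0.10703825]), 'wrist_torque': array([-0.05382352,  0.02817315,  0.02047075]), 'width': 0.08553995097017167} -0.0187
scene {'mtx': array([[606.01221973,   0.        , 319.92048084],
       [  0.        , 606.01221973, 240.14877006],
       [  0.        ,   0.        ,   1.        ]]), 'dist_coeffs': array([-0.00173485,  0.        ,  0.        ,  0.        ,  0.        ]), 'R': array([[-0.99904936,  0.03792886, -0.02148902],
       [ 0.03898586,  0.55679583, -0.829734  ],
       [-0.01950587, -0.82978298, -0.5577
[... 427 characters left out ...]
49577694, -0.27104498, -0.8250696 ]]), 't': array([0.22983202, 0.5188889 , 1.52204687])}
wrist {'mtx': array([[349.25330203,   0.        , 322.12274929],
       [  0.        , 349.25330203, 236.97103446],
       [  0.        ,   0.        ,   1.        ]]), 'dist_coeffs': array([-0.01688682,  0.        ,  0.        ,  0.        ,  0.        ]), 'hand_eye': array([[ 3.18628980e-05, -9.48223824e-01, -3.17602863e-01,
         8.16408676e-02],
       [ 9.99999955e-01,  1.25089300e-04, -2.73139091e-04,
        -7.77050251e-04],
       [ 2.98725713e-04, -3.17602840e-01,  9.48223785e-01,
        -1.42300741e-01],
       [ 0.00000000e+00,  0.00000000e+00,  0.00000000e+00,
         1.00000000e+00]])}
```

View pics/scene0.png

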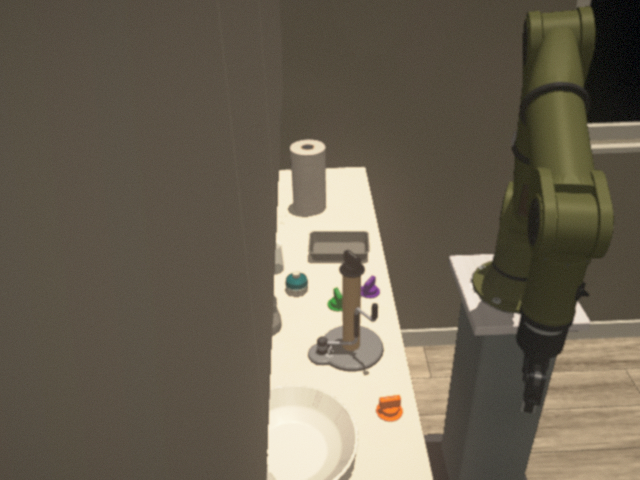

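View pics/top0.png

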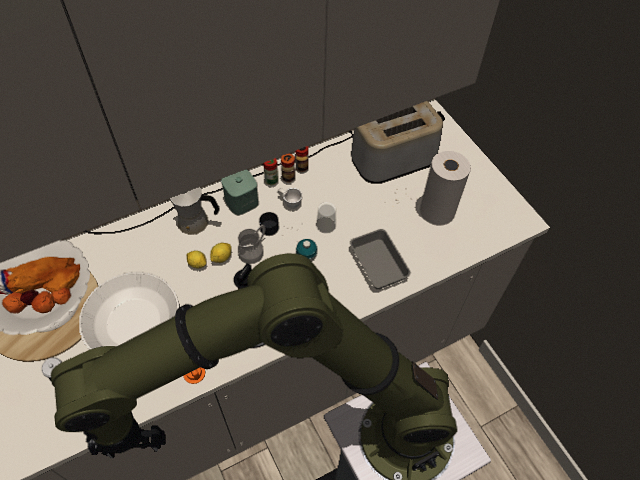

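View pics/wrist0.png

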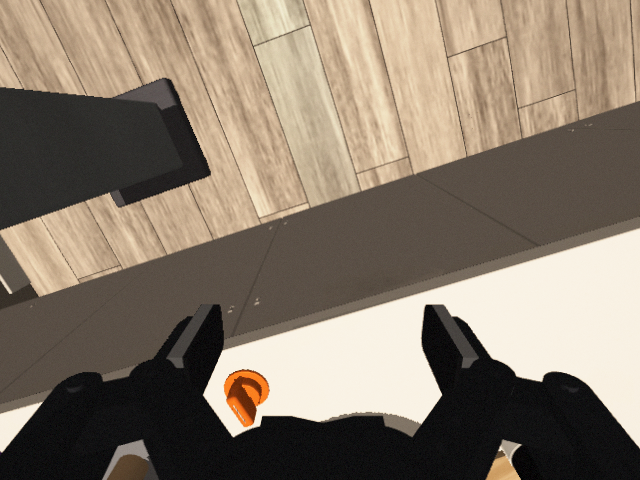

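Scene picture: the holder is at (351,310), with the black finial on its post at (351,263), the tension-arm grip at (374,312) and the pivot at (322,347). The tray is at (339,246), the roll at (308,178) and the timer at (296,282).

Possible confusions for the finial: green (337,298), purple (370,288), orange (390,408). The black one on the post (351,263) is the one meant.

```bash
cat > h.py <<'E'
from station import ctrl,get_state,vision,models,ticket
import numpy as np, cv2
from scipy.spatial.transform import Rotation as Ro
def R_of(q): return Ro.from_quat([q[1],q[2],q[3],q[0]])
def q_of(r): x=r.as_quat(); return np.array([x[3],x[0],x[1],x[2]])
def c2w(n,st=None):
    i=vision.camera_info(n)
    if n!="wrist":
        T=np.eye(4);T[:3,:3]=i["R"];T[:3,3]=i["t"];return np.linalg.inv(T),i
    T=np.eye(4);T[:3,:3]=R_of(st["eef_rot"]).as_matrix();T[:3,3]=st["tcp_pos"];return T@i["hand_eye"],i
def rays(n,uv,st=None):
    T,i=c2w(n,st); p=cv2.undistortPoints(np.array(uv,float).reshape(-1,1,2),i["mtx"],i["dist_coeffs"])[:,0]
    d=np.c_[p,np.ones(len(p))]@T[:3,:3].T
    return T[:3,3],d
def pts(n,uv,depth,st=None):
    uv=np.array(uv,float).reshape(-1,2); o,d=rays(n,uv,st)
    z=depth[uv[:,1].round().astype(int),uv[:,0].round().astype(int)]
    return o+d*z[:,None]
def onz(n,uv,z,st=None):
    o,d=rays(n,uv,st); return o+d*((z-o[2])/d[:,2])[:,None]
def proj(n,X,st=None):
    T,i=c2w(n,st); W=np.linalg.inv(T); rv=cv2.Rodrigues(W[:3,:3])[0]
    return cv2.projectPoints(np.array(X,float).reshape(-1,1,3),rv,W[:3,3],i["mtx"],i["dist_coeffs"])[0][:,0]
E
python3 - <<'E'
from h import *
im,d=vision.grab_frame("scene"); cv2.imwrite("pics/crop1.png",cv2.resize(im[200:440,270:430],None,fx=2.5,fy=2.5,interpolation=cv2.INTER_CUBIC))
import pickle
out={}
for t in ["holder","finial","core","tension_arm","grip_mid","tray","new_roll","timer","tumbler"]:
    ms=models.masks_of("scene",t)
    out[t]=ms
    for m in ms[:3]:
        v,u=np.nonzero(m["mask"]); P=pts("scene",np.c_[u,v],d); P=P[d[v,u]>0]
        print(t,round(m["p"],2),np.round(m["point"]),len(u),np.round(np.median(P,0),3),np.round(np.percentile(P,3,axis=0),3),np.round(np.percentile(P,97,axis=0),3))
pickle.dump((im,d,out),open("s.pkl","wb"))
print(get_state()["time"])
E
```

```text
holder 0.66 [352. 354.] 2709 [0.475 0.249 0.011] [0.408 0.164 0.   ] [0.568 0.301 0.179]
holder 0.41 [336. 244.] 1594 [ 0.485 -0.234  0.012] [ 0.393 -0.262 -0.003] [ 0.562 -0.142  0.037]
finial 0.88 [390. 405.] 571 [0.407 0.427 0.018] [0.383 0.412 0.001] [0.431 0.445 0.045]
finial 0.87 [349. 266.] 475 [0.477 0.229 0.256] [0.451 0.204 0.241] [0.498 0.245 0.284]
finial 0.64 [367. 291.] 308 [0.404 0.013 0.016] [ 0.381 -0.012 -0.001] [0.427 0.03  0.044]
core 0.67 [349. 308.] 1084 [0.479 0.236 0.148] [0.454 0.222 0.018] [0.495 0.241 0.227]
tension_arm 0.59 [355. 330.] 587 [0.467 0.25  0.086] [0.424 0.218 0.011] [0.554 0.306 0.202]
grip_mid 0.98 [352. 330.] 584 [0.467 0.25  0.092] [0.426 0.227 0.014] [0.555 0.306 0.202]
grip_mid 0.41 [278. 263.] 217 [ 0.655 -0.105  0.042] [ 0.644 -0.124  0.004] [ 0.666 -0.09   0.089]
tray 0.97 [335. 248.] 1692 [ 0.485 -0.231  0.011] [ 0.393 -0.263 -0.003] [ 0.563 -0.14   0.037]
tray 0.22 [354. 354.] 2714 [0.472 0.248 0.011] [ 0.407  0.161 -0.   ] [0.567 0.301 0.179]
new_roll 0.65 [308. 177.] 2466 [ 0.562 -0.425  0.137] [ 0.51  -0.502  0.008] [ 0.614 -0.409  0.226]
new_roll 0.22 [350. 306.] 1201 [0.48  0.236 0.143] [0.454 0.196 0.012] [0.495 0.247 0.229]
timer 0.59 [297. 282.] 461 [ 0.607 -0.005  0.037] [ 0.581 -0.046  0.003] [0.634 0.011 0.058]
tumbler 0.6 [279. 261.] 244 [ 0.655 -0.106  0.043] [ 0.645 -0.13   0.   ] [ 0.666 -0.094  0.088]
0.65
```

View pics/crop1.png

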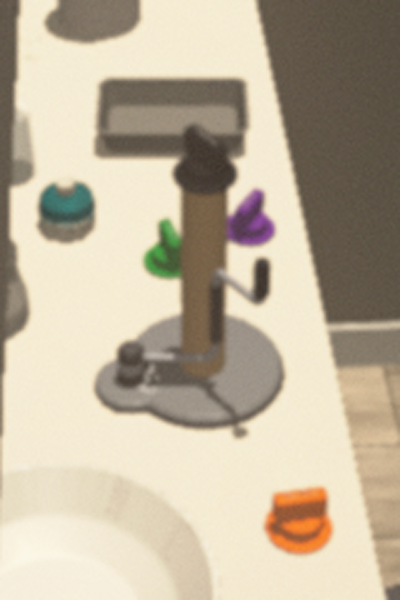

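```bash
python3 - <<'E'
from h import *
print(pts("scene",[[322,341],[351,258]],vision.grab_frame("scene")[1]))
q=[0,0,1,0]
for p in [[.40,.25,.44],[.40,.25,.40],[.40,.25,.36]]:
    print(p,ctrl.ik(p,q))
try:
    ctrl.movel([.25,.5,.40]); print(get_state()["time"],get_state()["qpos"])
except ctrl.Unreachable as e: print(e)
E
```

```text
[[0.54471511 0.24686457 0.05504789]
 [0.47565153 0.22758922 0.28068144]]
[0.4, 0.25, 0.44] [-0.45889504  0.15773023 -0.18837613  1.45500888  0.02944172  1.53161597
  0.92465607]
[0.4, 0.25, 0.4] [-0.45036258  0.16446879 -0.19771793  1.55212986  0.03249693  1.42821675
  0.92069697]
[0.4, 0.25, 0.36] [-0.44428875  0.17829433 -0.20573357  1.64183624  0.03735872  1.32530991
  0.91486302]
2.175 [-0.99759217  0.31869784 -0.23149919  1.34709424  0.07176032  1.48543048
  0.02468997]
```

```bash
python3 - <<'E'
from h import *
import pickle
ctrl.movep([.40,.25,.41],[0,0,1,0])
ctrl.pause(.2)
st=get_state(); im,d=vision.grab_frame("wrist"); cv2.imwrite("pics/w1.png",im)
out={}
for t in ["finial","holder","tension_arm","grip_mid"]:
    out[t]=models.masks_of("wrist",t)
    for m in out[t][:3]:
        v,u=np.nonzero(m["mask"]); P=pts("wrist",np.c_[u,v],d,st); P=P[d[v,u]>0]
        print(t,round(m["p"],2),np.round(m["point"]),len(u),np.round(np.median(P,0),3),np.round(np.percentile(P,3,axis=0),3),np.round(np.percentile(P,97,axis=0),3))
im2,d2=vision.grab_frame("top"); cv2.imwrite("pics/t1.png",im2)
pickle.dump((st,im,d,out,im2,d2),open("w1.pkl","wb")); print(st["time"],st["tcp_pos"])
E
```

```text
finial 0.92 [162. 181.] 1234 [0.401 0.006 0.017] [ 0.379 -0.02   0.002] [0.431 0.025 0.045]
finial 0.82 [285. 288.] 2882 [0.464 0.215 0.257] [0.446 0.19  0.243] [0.49  0.24  0.284]
finial 0.69 [200. 235.] 1091 [0.489 0.052 0.016] [ 0.47   0.022 -0.   ] [0.521 0.073 0.044]
holder 0.58 [312. 216.] 6369 [0.452 0.236 0.011] [0.402 0.146 0.001] [0.548 0.294 0.195]
tension_arm 0.78 [333. 234.] 835 [0.45  0.265 0.157] [0.422 0.238 0.036] [0.533 0.3   0.206]
tension_arm 0.42 [285. 286.] 2860 [0.464 0.215 0.257] [0.447 0.19  0.243] [0.489 0.24  0.284]
tension_arm 0.21 [ 41. 227.] 8444 [ 0.485 -0.218  0.003] [ 0.398 -0.262 -0.   ] [ 0.563 -0.144  0.036]
grip_mid 0.76 [332. 232.] 994 [0.455 0.265 0.157] [0.422 0.236 0.   ] [0.537 0.303 0.206]
3.5 [0.39952688 0.25117704 0.40976394]
```

View pics/w1.png

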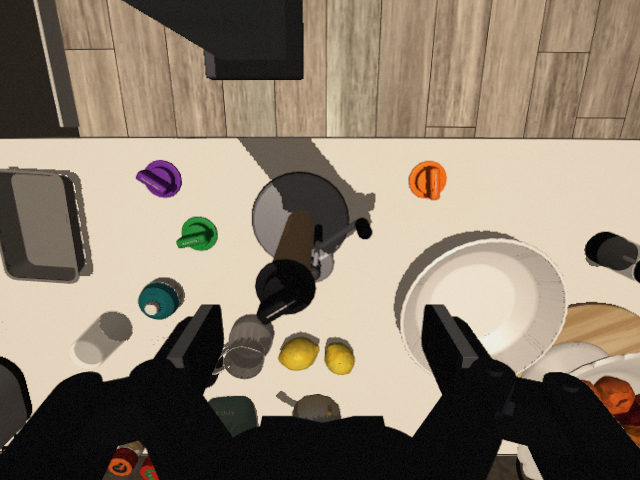

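View pics/t1.png

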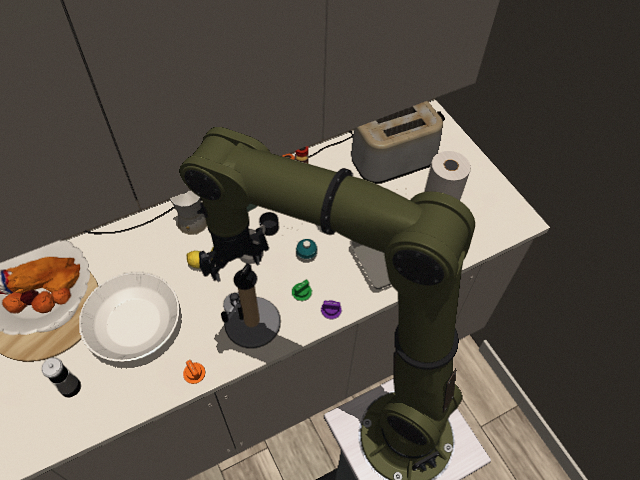

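Wrist picture: the black finial is on the post at (286,285), its bar running from about (262,318) to (310,280). The grip is at (364,229), the pivot at (320,263) and the tray at (40,225). Now I'll fit the geometry from the depth.

```bash
python3 - <<'E'
from h import *
import pickle
from scipy.optimize import least_squares
st,im,d,out,im2,d2=pickle.load(open("w1.pkl","rb"))
cv2.imwrite("pics/c2.png",cv2.resize(im[190:330,240:390],None,fx=4,fy=4))
V,U=np.mgrid[0:480,0:640]; g=d>0
P=np.full((480,640,3),np.nan); P[g]=pts("wrist",np.c_[U[g],V[g]],d,st)
def circ(Q,r=None):
    def f(p): return np.hypot(Q[:,0]-p[0],Q[:,1]-p[1])-(r or p[2])
    s=least_squares(f,[*Q[:,:2].mean(0),r or .03],loss="soft_l1",f_scale=.001); return s.x, np.sqrt(np.mean(s.fun**2))
m=out["finial"][1]["mask"]&g
Q=P[m]
bar=Q[Q[:,2]>.279]; c=bar[:,:2]; print("bar",len(bar),np.median(bar,0),bar.min(0),bar.max(0))
r=cv2.minAreaRect((c*1000).astype(np.float32)); print(r)
# silhouettes: flange outline contour, project model fit
cs,_=cv2.findContours(m.astype(np.uint8),cv2.RETR_EXTERNAL,cv2.CHAIN_APPROX_NONE); ct=max(cs,key=len)[:,0]
fl=Q[(Q[:,2]>.2425)&(Q[:,2]<.2475)]; print("flange",len(fl),circ(fl[::1])if 0 else fl.min(0), fl.max(0))
e=onz("wrist",ct,.2425,st); z=P[ct[:,1],ct[:,0],2]
print("flange edge fit",circ(e[(z<.252)],.03))
# base disc
b=(abs(P[...,2]-.012)<.004)&(np.hypot(P[...,0]-.475,P[...,1]-.222)<.13)
bm=cv2.morphologyEx(b.astype(np.uint8),cv2.MORPH_OPEN,np.ones((3,3)))
cs,_=cv2.findContours(bm,cv2.RETR_EXTERNAL,cv2.CHAIN_APPROX_NONE); ct=max(cs,key=len)[:,0]
e=onz("wrist",ct,.012,st); print("base",len(ct),circ(e,.078))
# pivot cap & grip
dd=np.hypot(P[...,0]-.545,P[...,1]-.245)
pv=(dd<.03)&(P[...,2]>.044)&(P[...,2]<.056); print("pivot top",pv.sum(),np.nanmedian(P[pv],0),P[pv].min(0),P[pv].max(0))
gp=(np.hypot(P[...,0]-.413,P[...,1]-.289)<.03)&(P[...,2]>.2)&(P[...,2]<.212); print("grip top",gp.sum(),np.median(P[gp],0),P[gp].min(0),P[gp].max(0),U[gp].mean(),V[gp].mean())
for n,dd_ in (("scene",pickle.load(open("s.pkl","rb"))[1]),):
    Ps=np.full((480,640,3),np.nan); gg=dd_>0; Ps[gg]=pts(n,np.c_[U[gg],V[gg]],dd_)
    k=(np.hypot(Ps[...,0]-.545,Ps[...,1]-.245)<.035)&(Ps[...,2]>.046)&(Ps[...,2]<.06); print("scene pivot",k.sum(),np.median(Ps[k],0),Ps[k].min(0),Ps[k].max(0))
    k=(np.hypot(Ps[...,0]-.413,Ps[...,1]-.289)<.03)&(Ps[...,2]>.2)&(Ps[...,2]<.212); print("scene grip",k.sum(),np.median(Ps[k],0))
    k=(np.hypot(Ps[...,0]-.475,Ps[...,1]-.222)<.04)&(Ps[...,2]>.278); print("scene bar",k.sum(),np.median(Ps[k],0),cv2.minAreaRect((Ps[k][:,:2]*1000).astype(np.float32)))
    k=(np.hypot(Ps[...,0]-.475,Ps[...,1]-.2)<.18)&(Ps[...,1]<-.08)&(Ps[...,2]>.03)&(Ps[...,2]<.045); print("scene tray rim",k.sum(),cv2.minAreaRect((Ps[k][:,:2]*1000).astype(np.float32)))
    tm=pickle.load(open("s.pkl","rb"))[2]["tray"][0]["mask"]&gg; T=Ps[tm]; T=T[T[:,2]>.03]; print("tray rim",len(T),cv2.minAreaRect((T[:,:2]*1000).astype(np.float32)))
E
```

```text
bar 794 [0.47066502 0.21535085 0.28300264] [0.45531605 0.19384902 0.27916181] [0.48850358 0.23650332 0.28534066]
((471.6877746582031, 214.99464416503906), (14.358833312988281, 46.20687484741211), 33.48189926147461)
flange 1064 [0.44303807 0.18581563 0.24250183] [0.50134232 0.24355631 0.24745146]
flange edge fit (array([0.47296123, 0.21447826, 0.03      ]), np.float64(0.0008336054938430805))
base 311 (array([0.47517925, 0.21530159, 0.078     ]), np.float64(0.026516733609598143))
pivot top 157 [0.53571565 0.24104165 0.04934685] [0.51540006 0.23316453 0.04489959] [0.55601646 0.24730753 0.05591029]
grip top 153 [0.42782776 0.29500036 0.2050259 ] [0.42186225 0.28823787 0.20009173] [0.43508115 0.30322    0.20785197] 365.03921568627453 231.640522875817
scene pivot 90 [0.54435607 0.24299037 0.0503057 ] [0.51143017 0.22630041 0.04614256] [0.5590048  0.25245692 0.0585535 ]
scene grip 27 [0.43123153 0.30004909 0.2041627 ]
scene bar 95 [0.47467422 0.21936901 0.28242366] ((474.1751403808594, 218.85366821289062), (18.06844139099121, 50.78898620605469), 38.59903335571289)
scene tray rim 0 ((0.0, 0.0), (0.0, 0.0), 0.0)
tray rim 297 ((490.48907470703125, -15.57354736328125), (504.598388671875, 182.91085815429688), 86.1959457397461)
```

View pics/c2.png

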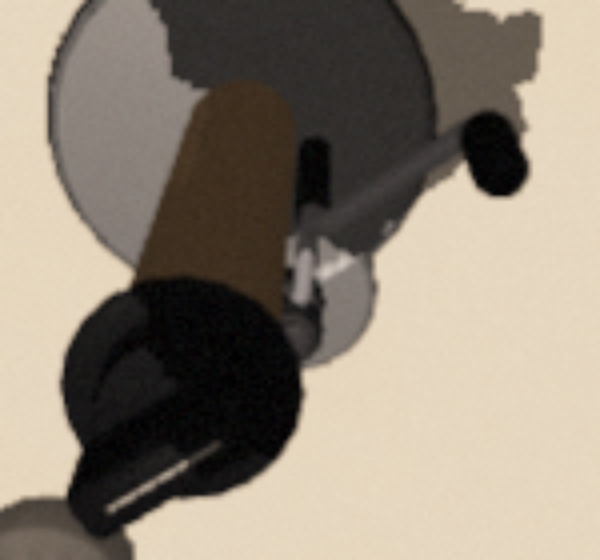

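```bash
python3 - <<'E'
from h import *
import pickle
st,im,d,out,im2,d2=pickle.load(open("w1.pkl","rb"))
m=out["finial"][1]["mask"]
ys,xs=np.nonzero(m&(im.max(2)>70)); 
gsc=im.max(2)
print(len(xs),np.percentile(gsc[m],[50,90,97,99]))
L=onz("wrist",np.c_[xs,ys],.284,st); vx=cv2.fitLine(L[:,:2].astype(np.float32),cv2.DIST_HUBER,0,.01,.01).ravel(); print("line",np.degrees(np.arctan2(vx[1],vx[0])),L.min(0),L.max(0),L.mean(0))
L=onz("wrist",[[267,317.5],[295.5,300.5]],.284,st); dl=L[1]-L[0]; print("hand",L,np.degrees(np.arctan2(dl[1],dl[0])),np.linalg.norm(dl))
# tray
T,Uv=None,None
V,U=np.mgrid[0:480,0:640]; g=d>0
P=np.full((480,640,3),np.nan); P[g]=pts("wrist",np.c_[U[g],V[g]],d,st)
# scene tray
ims,ds,os=pickle.load(open("s.pkl","rb"))
tm=os["tray"][0]["mask"].astype(np.uint8); n,lab,stt,_=cv2.connectedComponentsWithStats(tm); k=1+np.argmax(stt[1:,4]); tm=lab==k
v,u=np.nonzero(tm&(ds>0)); Q=pts("scene",np.c_[u,v],ds); Q=Q[(Q[:,2]>.031)&(Q[:,2]<.042)]; print("scene tray",len(Q),cv2.minAreaRect((Q[:,:2]*1000).astype(np.float32)),Q[:,2].max())
k=(P[...,2]>.031)&(P[...,2]<.04)&(P[...,1]<-.1)&(P[...,0]<.6); print("wrist rim",k.sum(),cv2.minAreaRect((P[k][:,:2]*1000).astype(np.float32)))
# overlay hypotheses of holder
best=[]
for yaw in [13,16,19,22]:
    c=np.array([.4725,.2155]); y=np.array([np.cos(np.radians(yaw)),np.sin(np.radians(yaw))]); x=np.array([y[1],-y[0]])
    pp=[np.r_[c+.075*y,.05],np.r_[c-.09*x-.02*y,.207]]
    print(yaw,proj("wrist",pp,st).round(1).tolist(),proj("scene",pp).round(1).tolist())
E
```

```text
89 [ 13.    30.    74.71 138.38]
line -57.337353 [0.42842263 0.19935942 0.284     ] [0.48553253 0.24443667 0.284     ] [0.46635657 0.21859477 0.284     ]
hand [[0.48201304 0.20211912 0.284     ]
 [0.46515208 0.22753666 0.284     ]] 123.55867407579417 0.030501526979449668
scene tray 237 ((478.23468017578125, -200.73355102539062), (131.53451538085938, 182.70977783203125), 86.44926452636719) 0.040017540062655454
wrist rim 1129 ((477.32135009765625, -203.11175537109375), (125.3100357055664, 184.55764770507812), 85.92231750488281)
13 [[310.5, 273.2], [368.5, 236.8]] [[321.4, 338.4], [373.1, 303.8]]
16 [[312.9, 272.6], [366.5, 232.9]] [[321.9, 339.5], [375.0, 303.1]]
19 [[315.3, 271.9], [364.4, 229.0]] [[322.5, 340.5], [376.8, 302.3]]
22 [[317.6, 271.1], [362.0, 225.2]] [[323.1, 341.6], [378.5, 301.5]]
```

Depth fits put the finial at about (0.4725, 0.2155), its bar at −56.5°, and the holder's y axis at about 15°. The tray is at (0.478, −0.202) with its long axis along world x, about −4°. The crop shows the black cap on the post, so the choice is right. Going to hover over it and refine.

```bash
cat >> h.py <<'E'
def qyaw(deg):  # tool down, tool x at world angle deg
    a=np.radians(deg); x=np.array([np.cos(a),np.sin(a),0]); z=np.array([0,0,-1.]); y=np.cross(z,x)
    return q_of(Ro.from_matrix(np.c_[x,y,z]))
def show():
    s=get_state(); print("t",round(s["time"],2),"tcp",s["tcp_pos"].round(4),"F",s["contact_force"].round(1),"M",s["wrist_torque"].round(2),"w",round(s["width"],4)); return s
E
python3 - <<'E'
from h import *
ctrl.movep([.4725,.2155,.33],qyaw(123.5)); ctrl.pause(.15)
st=show(); print(st["qpos"].round(2)); im,d=vision.grab_frame("wrist"); cv2.imwrite("pics/w2.png",im)
V,U=np.mgrid[0:480,0:640]; g=d>0
P=np.full((480,640,3),np.nan); P[g]=pts("wrist",np.c_[U[g],V[g]],d,st)
k=(np.hypot(P[...,0]-.4725,P[...,1]-.2155)<.035)&(P[...,2]>.278)&(P[...,2]<.29)
print(k.sum(),cv2.minAreaRect((P[k][:,:2]*1000).astype(np.float32)))
k=(np.hypot(P[...,0]-.427,P[...,1]-.297)<.03)&(P[...,2]>.203)&(P[...,2]<.212); print("grip",k.sum(),np.median(P[k],0) if k.any() else 0)
E
```

```text
t 4.75 tcp [0.4723 0.2161 0.3308] F [ 0.1 -0.6  0.2] M [ 0.07  0.03 -0.02] w 0.0851
[-0.47  0.27 -0.    1.6   0.    1.27  0.11]
1811 ((473.0691833496094, 215.0985107421875), (14.849653244018555, 47.19675064086914), 33.52030563354492)
grip 298 [0.43015829 0.29521652 0.20567501]
```

View pics/w2.png

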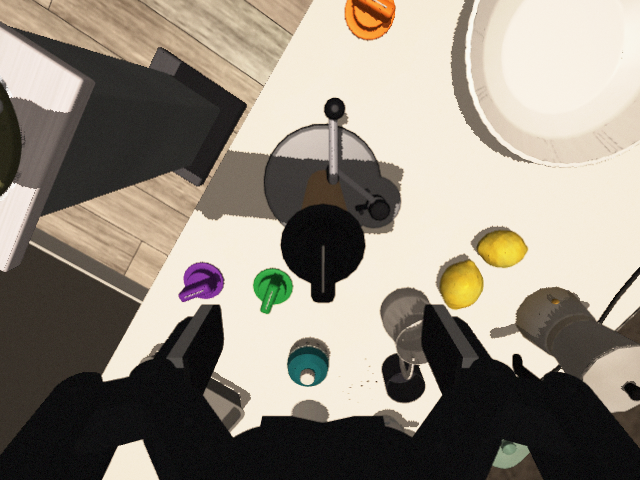

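Wrist picture: the black bar points straight down the image at (323,265), centred between the fingers. The pivot is at (380,209) and the grip at (334,108). Descending to grasp.

```bash
python3 - <<'E'
from h import *
st=get_state(); p=onz("wrist",[[380,209]],.05,st)[0]; print("pivot",p,np.degrees(np.arctan2(p[1]-.2151,p[0]-.4731)))
ctrl.movel([.4731,.2151,.263]); show()
ctrl.close_gripper(40); ctrl.pause(.1); show()
E
```

```text
pivot [0.54528146 0.23584838 0.05      ] 16.037163626838286
t 5.4 tcp [0.4734 0.2153 0.2637] F [ 0.4  0.1 -0.8] M [0.04 0.04 0.  ] w 0.0855
t 6.14 tcp [0.4732 0.2151 0.2633] F [-1.1 -0.3  3.6] M [-0.14  0.23 -0.03] w 0.014
```

```bash
python3 - <<'E'
from h import *
for a in [20,40,55,62,66,69,72]:
    ctrl.movel([.4731,.2151,.263],qyaw(123.5+a)); s=show()
    R=R_of(s["eef_rot"]).as_matrix(); print("  yaw",np.degrees(np.arctan2(R[1,0],R[0,0])).round(1)%360-123.5)
    if abs(s["wrist_torque"][2])>.6: break
E
```

```text
t 6.64 tcp [0.4732 0.2156 0.2633] F [-1.   2.   5.1] M [ 0.36  0.37 -0.01] w 0.0144
  yaw 19.80000000000001
t 7.14 tcp [0.4734 0.2151 0.2633] F [-1.2  1.3  5.1] M [0.08 0.22 0.01] w 0.014
  yaw 39.900000000000006
t 7.55 tcp [0.4735 0.2149 0.2633] F [-0.3  0.6  4.8] M [0.01 0.14 0.08] w 0.0138
  yaw 54.900000000000006
t 7.83 tcp [0.4735 0.2149 0.2633] F [-0.6  0.2  5.1] M [-0.01  0.13  0.03] w 0.0139
  yaw 61.900000000000006
t 8.07 tcp [0.4735 0.2149 0.2633] F [-0.8 -0.4  5.3] M [-0.09  0.06  0.04] w 0.0138
  yaw 65.9
t 8.32 tcp [0.4736 0.2149 0.2633] F [-0.7 -1.3  4.8] M [-0.05  0.09  0.01] w 0.0142
  yaw 68.9
t 8.57 tcp [0.4736 0.2149 0.2633] F [-0.  -0.3  4.8] M [-0.13  0.08  0.05] w 0.0144
  yaw 71.9
```

```bash
python3 - <<'E'
from h import *
for z in [.265,.268,.272]:
    ctrl.movel([.4736,.2149,z],max_speed=.03); s=show()
    if s["contact_force"][2]<-12: print("stuck"); break
im,d=vision.grab_frame("wrist"); cv2.imwrite("pics/w3.png",im)
E
```

```text
t 8.82 tcp [0.4735 0.2146 0.2646] F [ 0.2  0.  -1.3] M [ 0.01  0.   -0.01] w 0.0137
t 9.07 tcp [0.4736 0.2149 0.268 ] F [-1.2 -0.3 -0.7] M [ 0.04 -0.03  0.05] w 0.0141
t 9.36 tcp [0.4737 0.215  0.2722] F [ 0.1 -0.2 -1.6] M [-0.04 -0.01  0.05] w 0.0143
```

View pics/w3.png

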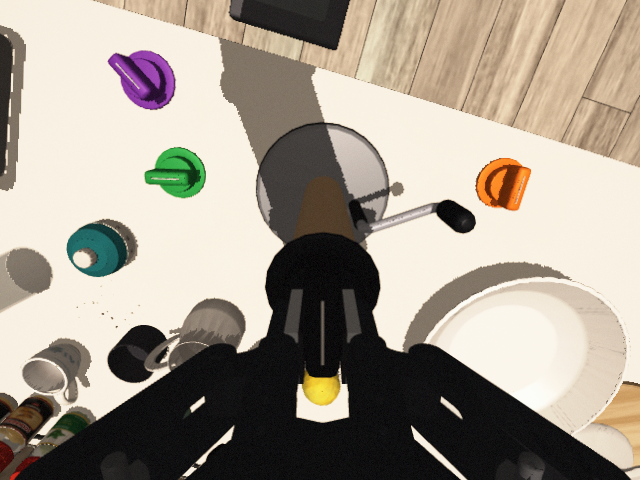

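Wrist picture: the bar follows the fingers and sits upright in line with the holder, and the force shows only its weight, so it is unlocked. Carrying it to the tray.

```bash
python3 - <<'E'
from h import *
ctrl.movel([.4736,.2149,.34],max_speed=.12); show()
ctrl.movep([.4777,-.202,.25],qyaw(86.)); ctrl.pause(.1); s=show(); print(s["qpos"].round(2))
im,d=vision.grab_frame("wrist"); cv2.imwrite("pics/w4.png",im)
im,d=vision.grab_frame("top"); cv2.imwrite("pics/t4.png",im)
E
```

```text
t 10.12 tcp [0.4733 0.2147 0.3393] F [-0.1  0.1 -1.7] M [ 0.05  0.03 -0.05] w 0.0144
t 11.8 tcp [ 0.4784 -0.2007  0.2501] F [ 0.4 -0.3 -1. ] M [ 0.   -0.01 -0.05] w 0.0141
[ 0.16  0.33  0.26  1.75 -0.1   1.07  0.39]
```

View pics/w4.png

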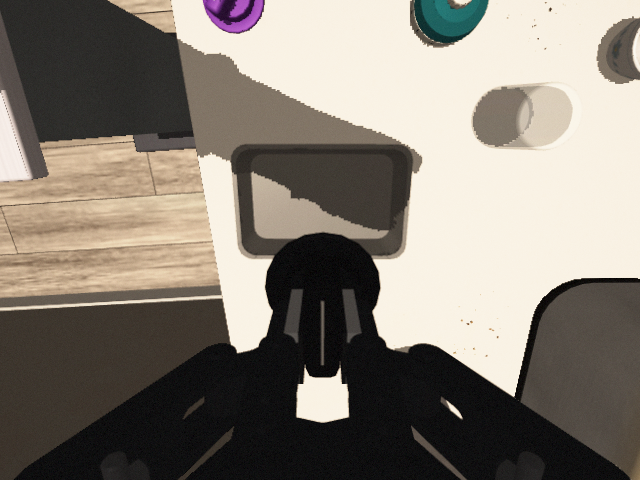

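View pics/t4.png

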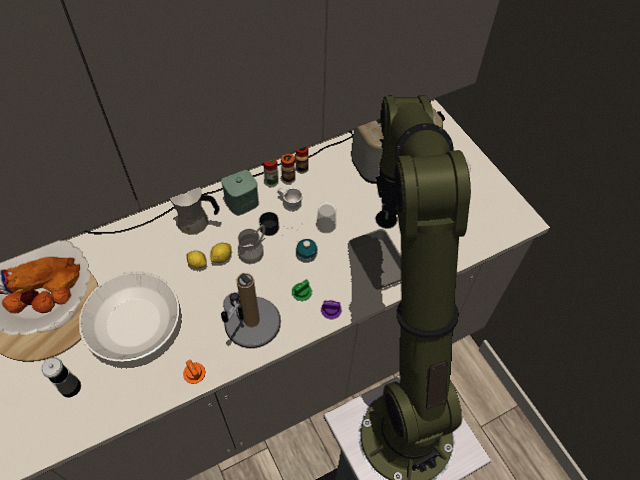

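```bash
python3 - <<'E'
from h import *
s=get_state(); print(onz("wrist",[[232,147],[413,147],[404,257],[241,257]],.036,s).round(4).tolist(),onz("wrist",[[252,153],[393,153]],.004,s).round(4).tolist())
ctrl.movel([.4777,-.202,.06],max_speed=.2); show()
for z in [.032,.028,.026,.0245]:
    ctrl.movel([.4777,-.202,z],max_speed=.05); s=show()
    if s["contact_force"][2]>2: break
E
```

```text
[[0.3925, -0.1395, 0.036], [0.5718, -0.1516, 0.036], [0.5636, -0.2688, 0.036], [0.3849, -0.2567, 0.036]] [[0.4051, -0.149, 0.004], [0.5581, -0.1594, 0.004]]
t 13.0 tcp [ 0.4783 -0.2023  0.0608] F [-0.4 -0.3 -0.9] M [ 0.04 -0.01 -0.04] w 0.0142
t 13.71 tcp [ 0.4776 -0.202   0.0319] F [-0.1  0.7  0.3] M [ 0.02  0.03 -0.03] w 0.014
t 13.96 tcp [ 0.4777 -0.202   0.0279] F [-0.4 -0.1 -0.7] M [0.02 0.02 0.01] w 0.014
t 14.21 tcp [ 0.4777 -0.2019  0.0259] F [ 0.1 -0.1 -0.8] M [-0.02 -0.06 -0.02] w 0.0142
t 14.46 tcp [ 0.4779 -0.2021  0.0253] F [-1.3  1.3  8.6] M [ 0.2   0.5  -0.05] w 0.0142
```

```bash
python3 - <<'E'
from h import *
ctrl.movel([.4777,-.202,.0258],max_speed=.05); show()
ctrl.ungrasp(); show()
ctrl.movel([.4777,-.202,.15],max_speed=.2); s=show()
im,d=vision.grab_frame("wrist"); cv2.imwrite("pics/w5.png",im)
E
```

```text
t 14.71 tcp [ 0.4778 -0.202   0.0258] F [ 0.4  0.4 -0.3] M [ 0.02 -0.03  0.04] w 0.0138
t 15.4 tcp [ 0.4777 -0.202   0.0258] F [-0.1  0.3 -1.5] M [-0.04  0.03 -0.04] w 0.0849
t 16.18 tcp [ 0.4772 -0.2017  0.1492] F [-0.5  0.1 -0.1] M [ 0.06  0.06 -0.01] w 0.0853
```

View pics/w5.png

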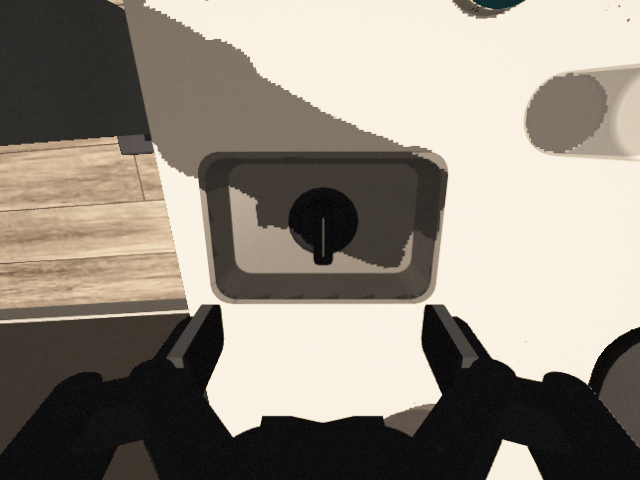

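Wrist picture: the finial stands upright in the middle of the tray at (323,225). Next is the tension arm.

```bash
cat >> h.py <<'E'
C=np.array([.4731,.2151]); PV=np.array([.5452,.2358]); G0=np.array([.4296,.2960])
LEAN=np.radians(12)
def gpose(th,dz=0,pz=.190,yaw0=180.):
    c,s=np.cos(-th),np.sin(-th); r=G0-PV; g=PV+np.array([c*r[0]-s*r[1],s*r[0]+c*r[1]])
    a=np.radians(yaw0)-th; xh=np.array([np.cos(a),np.sin(a),0]); dn=np.array([0,0,-1.])
    z=np.cos(LEAN)*dn-np.sin(LEAN)*xh; y=np.cross(dn,xh); x=np.cross(y,z)
    return np.r_[g,pz+dz]-ctrl.pinch_z*z, q_of(Ro.from_matrix(np.c_[x,y,z]))
E
python3 - <<'E'
from h import *
for th in [0,.2,.4,.6,.85,.9]: 
    q=ctrl.ik(*gpose(th)); print(th,gpose(th)[0].round(3),None if q is None else np.round(q,2))
ctrl.movel([.4777,-.202,.36],max_speed=.2); show()
ctrl.movep(*gpose(0,.13)); ctrl.pause(.1); s=show(); print(s["qpos"].round(2))
im,d=vision.grab_frame("wrist"); cv2.imwrite("pics/w6.png",im)
V,U=np.mgrid[0:480,0:640]; g=d>0
P=np.full((480,640,3),np.nan); P[g]=pts("wrist",np.c_[U[g],V[g]],d,s)
k=(np.hypot(P[...,0]-.429,P[...,1]-.297)<.03)&(P[...,2]>.203)&(P[...,2]<.212); print("grip",k.sum(),np.median(P[k],0),P[k].min(0),P[k].max(0))
E
```

```text
0 [0.433 0.296 0.172] [-0.37  0.37 -0.51  2.    0.5   0.74  0.37]
0.2 [0.448 0.317 0.172] [-0.53  0.4  -0.34  1.92  0.44  0.79  0.22]
0.4 [0.466 0.335 0.172] [-0.67  0.44 -0.17  1.83  0.37  0.84  0.11]
0.6 [0.487 0.349 0.172] [-0.74  0.49 -0.07  1.73  0.3   0.91 -0.01]
0.85 [0.517 0.359 0.172] [-0.79  0.56  0.03  1.6   0.23  1.01 -0.16]
0.9 [0.523 0.361 0.172] [-0.79  0.57  0.05  1.57  0.21  1.02 -0.19]
t 17.43 tcp [ 0.4773 -0.2018  0.3588] F [ 0.3  0.2 -0.6] M [ 0.04 -0.01 -0.04] w 0.0853
t 19.35 tcp [0.4344 0.2948 0.3017] F [ 0.1 -0.5 -0.5] M [-0.03  0.21 -0.03] w 0.0855
[-0.48  0.21 -0.33  1.79  0.26  1.02  0.65]
grip 274 [0.4281094  0.29529253 0.20535415] [0.42201815 0.28901832 0.20307791] [0.43543056 0.30224659 0.20808774]
```

View pics/w6.png

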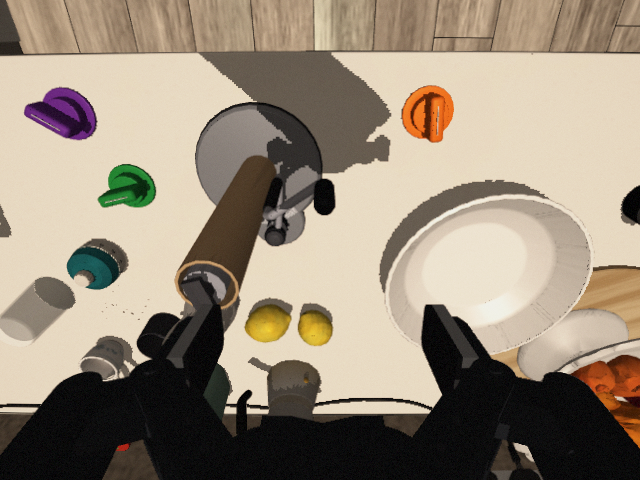

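Wrist picture: the grip is at (324,197), between the jaws, and the bare core at (208,288) is still on its post with about 18 mm of finger clearance. Descending.

```bash
python3 - <<'E'
from h import *
for dz in [.05,.02,0]:
    ctrl.movel(*gpose(0,dz),max_speed=.1); s=show()
    if np.linalg.norm(s["contact_force"])>6: break
else:
    ctrl.close_gripper(60); ctrl.pause(.1); show()
im,d=vision.grab_frame("wrist"); cv2.imwrite("pics/w7.png",im)
E
```

```text
t 20.35 tcp [0.4337 0.2963 0.2222] F [ 0.7  0.6 -0.1] M [-0.03  0.27  0.01] w 0.0855
t 20.8 tcp [0.4336 0.2961 0.192 ] F [ 0.9 -0.2 -0.3] M [-0.06  0.16  0.01] w 0.0855
t 21.15 tcp [0.4335 0.296  0.1719] F [ 0.6 -0.   1. ] M [ 0.04  0.16 -0.01] w 0.0854
t 21.9 tcp [0.4335 0.2962 0.172 ] F [-0.8 -0.5  4.2] M [-0.1  0.4 -0. ] w 0.0142
```

View pics/w7.png

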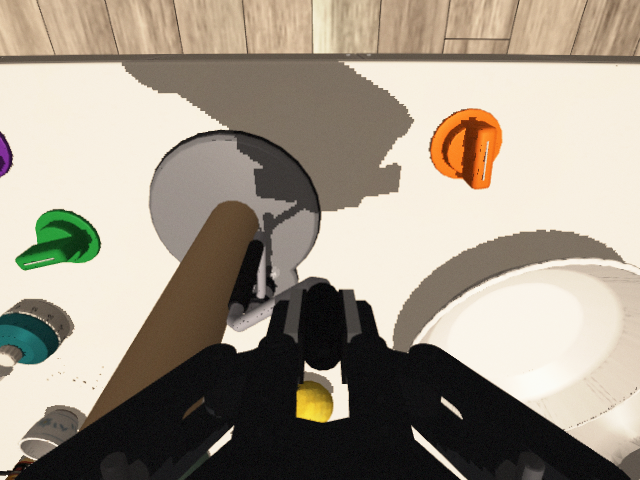

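The grip (322,325) is between the pads. Swinging the arm now.

```bash
cat > sw.py <<'E'
from h import *
import sys
def step(th):
    p,q=gpose(th); ctrl.movel(p,q,max_speed=.06); s=get_state(); g=p[:2]
    R=R_of(s["eef_rot"]).as_matrix(); pin=s["tcp_pos"]+R[:,2]*ctrl.pinch_z
    r=(pin[:2]-PV); rn=r/np.linalg.norm(r); tn=np.array([rn[1],-rn[0]])  # clockwise
    F=s["contact_force"]; ang=np.arctan2(*(G0-PV)[::-1])-np.arctan2(r[1],r[0])
    print(round(s["time"],2),"th",round(th,3),"meas",round(ang,3),"r",round(np.linalg.norm(r),4),"Ft",round(F[:2]@tn,1),"Fr",round(F[:2]@rn,1),"Fz",round(F[2],1),"M",s["wrist_torque"].round(2),"w",round(s["width"],4))
    return F[:2]@tn,F[:2]@rn
E
python3 - <<'E'
from sw import *
for th in np.arange(.06,.79,.06):
    t,r=step(th)
    if abs(t)>14 or abs(r)>14: break
E
```

```text
22.23 th 0.06 meas 0.062 r 0.1304 Ft -2.8 Fr 1.8 Fz 6.9 M [-0.29  0.4  -0.05] w 0.0144
22.5 th 0.12 meas 0.121 r 0.1304 Ft -3.4 Fr 0.7 Fz 7.2 M [-0.25  0.39 -0.09] w 0.0142
22.77 th 0.18 meas 0.18 r 0.1304 Ft -2.3 Fr 1.0 Fz 9.1 M [-0.25  0.42 -0.07] w 0.0147
23.05 th 0.24 meas 0.239 r 0.1304 Ft -3.3 Fr 1.3 Fz 8.0 M [-0.26  0.5  -0.01] w 0.0143
23.32 th 0.3 meas 0.299 r 0.1304 Ft -2.5 Fr 1.1 Fz 8.2 M [-0.29  0.46 -0.09] w 0.0145
23.6 th 0.36 meas 0.359 r 0.1304 Ft -3.7 Fr 1.5 Fz 9.6 M [-0.26  0.52 -0.08] w 0.0144
23.88 th 0.42 meas 0.419 r 0.1304 Ft -3.7 Fr 2.0 Fz 9.0 M [-0.24  0.58 -0.02] w 0.0143
24.15 th 0.48 meas 0.478 r 0.1304 Ft -4.2 Fr 0.5 Fz 8.1 M [-0.19  0.67 -0.12] w 0.014
24.43 th 0.54 meas 0.538 r 0.1304 Ft -5.0 Fr 0.5 Fz 8.8 M [-0.25  0.61 -0.1 ] w 0.0142
24.7 th 0.6 meas 0.598 r 0.1304 Ft -4.3 Fr 2.9 Fz 8.9 M [-0.2   0.69 -0.05] w 0.0144
24.98 th 0.66 meas 0.658 r 0.1305 Ft -4.4 Fr 1.4 Fz 9.5 M [-0.22  0.71 -0.08] w 0.0145
25.25 th 0.72 meas 0.717 r 0.1305 Ft -4.8 Fr 0.2 Fz 9.4 M [-0.21  0.72 -0.04] w 0.0143
25.52 th 0.78 meas 0.777 r 0.1305 Ft -5.6 Fr 1.7 Fz 8.7 M [-0.19  0.73 -0.1 ] w 0.0143
```

```bash
python3 - <<'E'
from sw import *
for th in [.81,.83,.84,.85,.857,.864,.871,.878,.885]:
    t,r=step(th)
    if t<-13 or abs(r)>14: break
im,d=vision.grab_frame("wrist"); cv2.imwrite("pics/w8.png",im)
im,d=vision.grab_frame("scene"); cv2.imwrite("pics/s8.png",im)
E
```

```text
25.77 th 0.81 meas 0.805 r 0.1305 Ft -5.2 Fr 1.8 Fz 9.2 M [-0.14  0.78 -0.05] w 0.0142
26.02 th 0.83 meas 0.825 r 0.1305 Ft -5.6 Fr 0.8 Fz 8.5 M [-0.14  0.84 -0.04] w 0.0143
26.27 th 0.84 meas 0.834 r 0.1306 Ft -3.7 Fr 1.0 Fz 8.2 M [-0.19  0.82  0.03] w 0.014
26.52 th 0.85 meas 0.844 r 0.1305 Ft -4.9 Fr 1.2 Fz 9.4 M [-0.21  0.83 -0.01] w 0.0138
26.77 th 0.857 meas 0.851 r 0.1305 Ft -4.7 Fr 0.2 Fz 8.6 M [-0.08  0.82 -0.02] w 0.0146
27.02 th 0.864 meas 0.858 r 0.1305 Ft -4.4 Fr 0.6 Fz 8.9 M [-0.08  0.82 -0.1 ] w 0.0144
27.27 th 0.871 meas 0.86 r 0.1306 Ft -6.4 Fr 1.0 Fz 10.2 M [-0.18  1.21 -0.05] w 0.0143
27.52 th 0.878 meas 0.863 r 0.1306 Ft -9.1 Fr 1.3 Fz 11.3 M [-0.36  1.47 -0.03] w 0.0143
27.77 th 0.885 meas 0.864 r 0.1306 Ft -10.9 Fr -1.1 Fz 13.5 M [-0.56  1.9  -0.02] w 0.0144
```

View pics/w8.png

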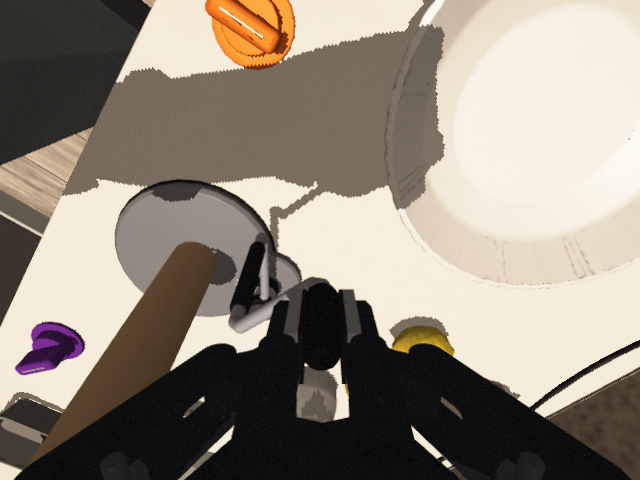

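View pics/s8.png

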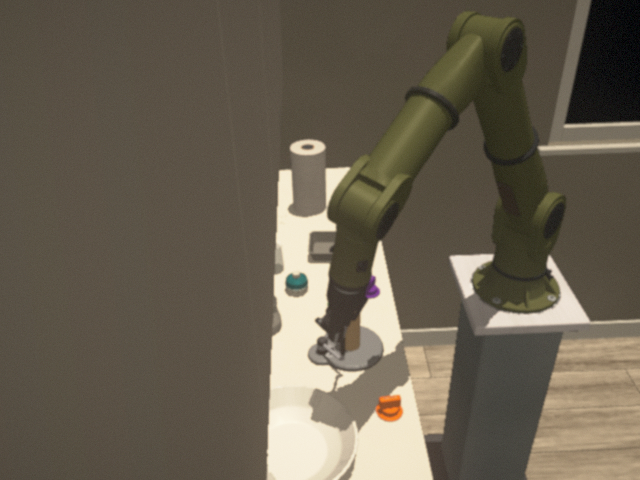

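The wrist picture shows the grip held at (322,325), with the core still standing round the post at (140,340). From a measured angle of about 0.858 the push climbs (4.4 to 10.9 N) while the grip hardly moves, so it is against the stop. One last check, then hand in.

```bash
python3 - <<'E'
from h import *
ctrl.pause(.5); show()
im,d=vision.grab_frame("top"); cv2.imwrite("pics/t9.png",im)
E
```

```text
t 28.38 tcp [0.5183 0.3601 0.172 ] F [-11.5  -2.3  12.6] M [-0.51  1.89 -0.08] w 0.0144
```

View pics/t9.png

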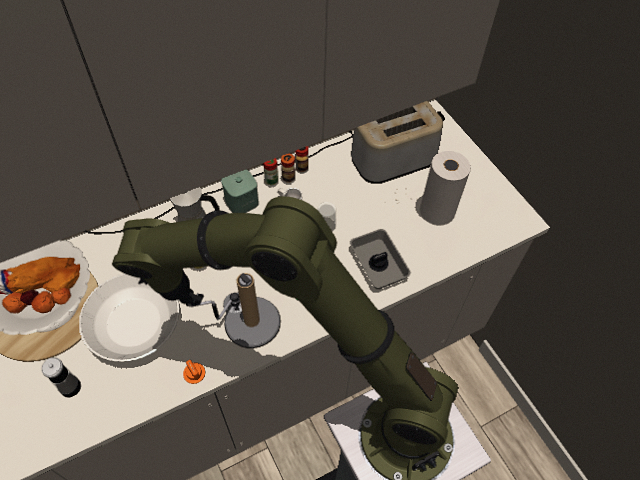

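The top view shows the finial upright in the tray (378,261), the core on the post (247,300), the roll at (446,188) in its place, and the arm swung out and held steady.

```bash
python3 - <<'E'
from h import *
print(ticket.close_job()); show()
E
```

```text
the job is handed in; nothing more can be done
None
the job is handed in; nothing more can be done
```

The job is done and handed in at about 28 s of the 61 s allowed. The gripper was still holding the tension arm out against its stop.

- **Finial:** I turned the black finial about 72° anticlockwise until its bar lined up with the arm pivot. It lifted off showing only its own weight. It now stands upright in the middle of the tray.
- **Tension arm:** I gripped it at the inner stop and swung it out slowly without letting go. The push rose from about 4 N to about 11 N while my angle estimate stalled at 0.86 rad, so it is against the stop. It held steady over the last half second.
- **Left alone:** The last pictures show the core still on the post, the tray and roll where they were, and the timer unmoved. The robot partly hid the glass in the last top view, but I never went near it.

**Disagreements:**
- I turned the finial about 72° where you gave 50 to 68°, and I felt no end stop. Allowing for a few degrees of measuring error, it was close enough to lift freely.
- My angle at the stop is about 0.01 rad above the stated 0.85, which is within the calibration error.

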